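# Hold the kiln post socket-up over the tray

## Task

The longer kiln post lies on its side and has a blind hole in one of its two ends; find that end by feel or by eye, turn the post so that the hole faces straight up, and hold it in the gripper over the middle of the shallow metal tray, about a hand's breadth above it, so that I can drop the shelf pin in. Finish while still holding it there, still and upright; do not set it down, and leave everything else on the table where it is.

Things in the scene. Friction and masses are not known exactly. Their poses are not given: they have to be found in the camera images.
- post: longer kiln post: pale clay square bar 66 mm long (own x), 46 x 46 mm section, about 0.3 kg, lying on a long side, left or right of the midline (tray on the other). Blind hole 27 mm wide, 30 mm deep in the middle of its +x end (never facing within 45 deg of straight away from the robot); -x end plain. Origin: middle of the underside as it lies, 23 mm below the bar's centre; +z up as it lies
- post_mouth (a point): centre of the mouth of the blind hole, on the +x end face of the long post
- post_foot (a point): centre of the plain end face (-x end) of the long post, 66 mm from post_mouth
- tray: shallow open aluminium tray, 200 mm (x) by 160 mm (y), 18 mm high, walls 4 mm, fixed to the table; origin at the centre of its underside on the table
- stub: bystander: short plain kiln post of the same clay, 46 x 46 mm, 40 mm high, no hole, between the long post and the tray; origin under its centre
- jar_a: bystander: jar of crushed glass, 84 mm across, 116 mm high, at the far side; origin under its centre
- jar_b: bystander: a second jar of the same size at the far side; origin under its centre
- glue: bystander: small bottle, 32 mm across, 85 mm high, between the jars; origin under its centre
- nippers: bystander: black-handled glass nippers lying flat, 16 mm high, jaws to 48 mm along +x, handles to 118 mm along -x and 48 mm either side; near the robot in the middle; origin under the pivot
- pliers: bystander: blue-handled pliers lying flat at the right, same shape as the nippers; origin under the pivot
- tweezers: bystander: steel tweezers lying flat at the left, 135 mm long along x, 8 mm high; origin under the middle
Things that resemble listed ones, but are neither listed nor needed, are in the scene too. What is shaped like the post but black or purple is not meant.

How it is judged (in metres and radians):
On the way:
1. the long post is turned on end, hole upward (angle between post's own x axis and vertical below 0.35 rad), for 0.2 s.
At the end, for the whole second after the job is handed in: The long post is gripped (over 1 N), hole up within 12 degrees of vertical, the hole within 50 mm of the tray centre seen from above, plain end 50 to 220 mm above the table, at rest (under 0.03 m/s, 0.2 rad/s); every bystander within 30 mm of its start (angle between post's own x axis and vertical below 0.21 rad and height (world z) of post_foot between 0.05 and 0.22 m and horizontal distance between post_mouth and tray below 0.05 m and contact force between post and the fingers above 1 N and linear speed of post below 0.03 m/s and angular speed of post below 0.2 rad/s and distance of each of stub, jar_a, jar_b, glue, nippers, pliers, tweezers from where it was at the start of the episode below 0.03 m); the arm keeps its last pose, push and grip.
It fails at once if a bystander is moved more than 30 mm (distance of any of stub, jar_a, jar_b, glue, nippers, pliers, tweezers from where it was at the start of the episode above 0.03 m).
It also fails if it takes over 48 s, if anything falls off the work surface, if the arm or the gripper's body presses on something with over 40 N, if the wrist force passes 120 N, or if a joint passes its speed limit or range.

## Robot

A 6-joint arm with a two-finger parallel gripper is mounted at the origin on the work surface. World frame = base frame: x ahead of the robot, y to its left, z up, the work surface at z = 0. Lengths are in mm, angles in degrees, forces in N, time in s.
With the tool pointing down it reaches from about 350 to 850 mm from the base axis. Payload 8.1 kg.
Tool frame: the origin (TCP) lies between the finger pads; the fingertips stand 22 mm ahead of it and the grasp point (between the pads) lies 3 mm ahead of it; z points along the fingers, y is the line along which they close (so a half turn about z gives the same grasp; the last joint's range is limited). The gripper opens to 85 mm and grips with 20 to 120 N. Pads are 22 mm wide; open, the fingers measure 114 mm over their backs; the gripper's body (76 mm by 85 mm) begins 54 mm behind the grasp point. The pads swing forward as they close: fully open they stand 13 mm farther back than shut.
Start: joints at [68.847, 7.471, 85.268, -0, 87.261, -4.893], TCP at [167.981, 576.01, 220.792] pointing down, gripper open.
Joint ranges: [-169.43, 169.43], [-51.17, 129.36], [1.28, 143.12], [-76.62, 256.62], [0, 156.53], [-152.29, 152.29]. Speed limits (degrees/s): [136.94, 136.94, 159.86, 180, 180, 180].

## Interface

Orientations are given as [roll, pitch, yaw] about the fixed x, y, z axes, in that order (R = Rz(yaw) Ry(pitch) Rx(roll)).
In Python, from bench import sense, snapshot, calibration, hand_in gives the robot as it stands.
- The arm moves only by the shell command python3 -m crank 'ROWS' [FORCE]. ROWS is JSON, a list of rows, each a list of 5 numbers: the shift along the tool's x, y, z in cm, then the turn about the tool's z in rad, then the finger opening in cm, from 0 to 8.54. A call has 1 to 20 rows; each row is the pose to reach, as a shift and turn from the pose commanded when the call began, along the tool's axes at that moment; what a row does not reach only later rows make up. A row lasts 1/10 s, in which the tool goes at most 50 mm and 8.59 degrees, less where a joint would pass 70% of its speed; a pose out of reach is approached as far as the arm can. A call with a gripper value outside its range is refused whole. The fingers move at their own pace and stop on an object; FORCE is the grip in N (left out, the last holds). Time passes only in rows, so rows that repeat a pose let the fingers close. It gives the time, the measured TCP pose, the force, the opening and the grip force at its end, in the units of the state.
- sense(): the state, without advancing time (a new reading comes with each control period).
- snapshot(name): name is "side" or "top"; returns (picture, depth): 420x560x3 uint8, red, green, blue; 420x560 float32, mm along the optical axis (not along the pixel's ray), 0 where there is no reading.
- calibration(name): a dict with "fovy" (degrees; the focal length in pixels is half the picture's height over the tangent of half this angle, whatever the lens; pixels are square), "cx", "cy" (the principal point, pixels), "k1" (the pictures are not rectified: a ray, as slopes to the right and down, at radius r is drawn at 1 + k1 r^2 times it, then the intrinsics apply), "rvec" (rotation vector, rad) and "tvec" (3), from world to camera coordinates, as OpenCV has them. Camera axes: x right, y down, z forward; pixel columns grow to the right and rows downward; lengths in mm; the calibration is good to about 2 mm. A picture is of the moment at which its call begins. calibration takes no time and is no camera call.
- hand_in(): hands the job in; it is judged then, once.
The state is a dict: "time": time; "joint_pos": joint angles; "qd": joint speeds; "joint_efforts": joint torques, N m; "tool_pos": TCP position; "tcp_rot": TCP orientation; "ft_force": force on the tool from outside, world axes, zero at the start; "wrist_torque": the same for the moment, N m; "finger_gap": finger opening in mm; "grip_force": force on a finger pad.
Only numpy, scipy, OpenCV 4.12 (cv2) and the standard library are available. Lean on these libraries where they do the work, as an engineer would, in place of code of your own. Each camera call takes 0.05 s, during which the arm holds its last target. There are 200 camera calls.

## Working session

There is one attempt and no reset: what is moved stays moved. The work goes in short steps, Python scripts to look and compute and a shell command to move; the robot and the scene stay as the last step left them, time stands still between calls to the robot, and variables do not carry over. Pictures are saved under pics/ and viewed, at most 10 in all, crops included, and the job is handed in when it is done.

```bash
mkdir -p pics; ls
cat > h.py <<'E'
import numpy as np,cv2
from bench import sense,snapshot,calibration
def cam(n):
    c=calibration(n);f=210/np.tan(np.radians(c["fovy"]/2))
    R=cv2.Rodrigues(np.array(c["rvec"],float))[0];t=np.array(c["tvec"],float).ravel()
    return c,f,R,t
def ray(n,u,v):
    c,f,R,t=cam(n);d=np.array([(u-c["cx"])/f,(v-c["cy"])/f]);s=d.copy()
    for _ in range(20): s=d/(1+c["k1"]*(s@s))
    return -R.T@t,R.T@np.array([s[0],s[1],1.]),s
def plane(n,u,v,z):
    o,d,_=ray(n,u,v);return o+d*(z-o[2])/d[2]
def pt(n,u,v,dep):
    o,d,_=ray(n,u,v);return o+d*dep
def proj(n,P):
    c,f,R,t=cam(n);p=R@np.array(P,float)+t;s=p[:2]/p[2];s=s*(1+c["k1"]*(s@s));return s*f+[c["cx"],c["cy"]]
E
python3 - <<'E'
from h import *
for n in("top","side"):
    p,d=snapshot(n);cv2.imwrite(f"pics/{n}0.png",p[...,::-1]);np.savez(f"/tmp/{n}0.npz",p=p,d=d)
    print(n,calibration(n),-cam(n)[2].T@cam(n)[3])
print(sense())
E
```

```text
pics
top {'fovy': 49.67844761003551, 'cx': 283.3337222177758, 'cy': 214.11463855835188, 'k1': -0.10502994551406226, 'rvec': array([ 2.1395364 , -2.15716235,  0.16533349]), 'tvec': array([ -15.97252771,  586.91087702, 1037.28431226])} [ 428.80141545  -12.72197653 1112.04574595]
side {'fovy': 45.350127972995196, 'cx': 282.09451930208843, 'cy': 210.5037965412632, 'k1': -0.05279219150172109, 'rvec': array([ 2.29029304, -0.46666195,  0.19265833]), 'tvec': array([-563.03347912,  176.11520119, 1139.13726218])} [ 249.20076385 -871.16570853  908.08934162]
{'time': 0.1, 'joint_pos': array([ 6.88448075e+01,  7.51207319e+00,  8.53231664e+01, -4.96224718e-04,
        8.72624615e+01, -4.89081304e+00]), 'qd': array([-0.00619521, -0.19609638, -0.16918747,  0.03173816, -0.00237902,
       -0.04986856]), 'joint_efforts': array([ 1.93435117e-03, -5.70956862e+01, -5.01939690e+01,  5.90253103e-05,
        8.18283996e-03, -2.48685740e-05]), 'tool_pos': array([167.81275156, 575.51306305, 219.83466997]), 'tcp_rot': array([-1.79902612e+02, -7.83590339e-03,  1.63735638e+02]), 'ft_force': array([0.42851956, 0.12553455, 0.04846832]), 'wrist_torque': array([-0.06890162, -0.01136026, -0.01786954]), 'grip_force': 0.0, 'finger_gap': 85.62280255886637}
```

View pics/top0.png

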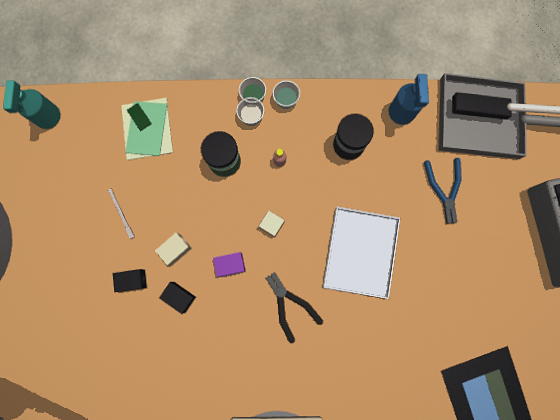

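View pics/side0.png

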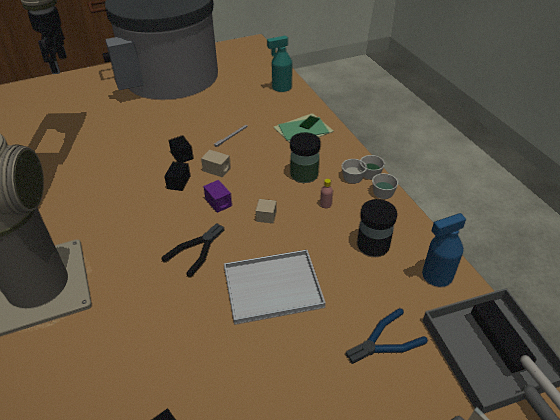

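The pale bars are at top (172,249)/side (216,162) and top (271,223)/side (266,210). The first is visibly longer, so it is the post, and the second is the stub. The dark bars at top (129,281) and (177,297) and the purple one at (229,265) are excluded. Next I'll measure the post and enlarge a crop of it.

Run:
```python
from h import *
T=np.load("/tmp/top0.npz");S=np.load("/tmp/side0.npz")
hsv=cv2.cvtColor(T["p"],cv2.COLOR_RGB2HSV)
def rect(u,v,z,r=30):
    print(u,v,hsv[v,u],hsv[v-25,u+25],T["d"][v,u],pt("top",u,v,T["d"][v,u]).round())
    # top face by depth height
    pts=[]
    for y in range(v-r,v+r):
        for x in range(u-r,u+r):
            q=pt("top",x,y,T["d"][y,x])
            if abs(q[2]-z)<7 and hsv[y,x,1]<110 : pts.append(plane("top",x,y,z)[:2])
    b=cv2.minAreaRect(np.array(pts,np.float32));print(b,len(pts));print(cv2.boxPoints(b).round(0).tolist())
rect(172,249,46); rect(271,223,40)
# tray
m=((hsv[...,1]<60)&(hsv[...,2]>120)).astype(np.uint8)
m[:200]=0;m[300:]=0;m[:,:315]=0;m[:,410:]=0
cs,_=cv2.findContours(m,0,2);c=max(cs,key=cv2.contourArea)
w=np.array([plane("top",*p,18)[:2] for p in c[:,0]],np.float32);print("tray",cv2.minAreaRect(w))
for n,(x,y),P in(("side",(216,162),S["p"]),("top",(172,249),T["p"])):
    c=cv2.resize(P[y-25:y+25,x-33:x+33,::-1],None,fx=6,fy=6,interpolation=cv2.INTER_CUBIC)
    cv2.imwrite(f"/tmp/{n}.png",c)
cv2.imwrite("pics/crop.png",np.hstack([cv2.imread("/tmp/side.png"),cv2.imread("/tmp/top.png")]))
```

```text
172 249 [ 26  47 215] [ 15 129 201] 1064.9028 [505. 243.  45.]Traceback (most recent call last):
  File "<stdin>", line 13, in <module>
  File "<stdin>", line 10, in rect
  File "h.py", line 14, in pt
    o,d,_=ray(n,u,v);return o+d*dep
          ~~~^^^^^^^
  File "h.py", line 8, in ray
    c,f,R,t=cam(n);d=np.array([(u-c["cx"])/f,(v-c["cy"])/f]);s=d.copy()
            ~~~^^^
  File "h.py", line 4, in cam
    c=calibration(n);f=210/np.tan(np.radians(c["fovy"]/2))
ValueError: time passes only in moves, steps and waits
```

```bash
python3 - <<'E'
s=open('h.py').read().replace("def cam(n)","import functools\n@functools.lru_cache\ndef cam(n)");open('h.py','w').write(s)
E
cat > m.py <<'E'
from h import *
T=np.load("/tmp/top0.npz");S=np.load("/tmp/side0.npz")
hsv=cv2.cvtColor(T["p"],cv2.COLOR_RGB2HSV)
def rect(u,v,z,r=30):
    pts=[]
    for y in range(v-r,v+r):
        for x in range(u-r,u+r):
            q=pt("top",x,y,T["d"][y,x])
            if abs(q[2]-z)<9 and hsv[y,x,1]<90 and hsv[y,x,2]>150: pts.append(plane("top",x,y,z)[:2])
    b=cv2.minAreaRect(np.array(pts,np.float32));print(b,len(pts));print(cv2.boxPoints(b).round(0).tolist())
rect(172,249,46); rect(271,223,40)
m=((hsv[...,1]<60)&(hsv[...,2]>120)).astype(np.uint8)
m[:200]=0;m[300:]=0;m[:,:315]=0;m[:,410:]=0
cs,_=cv2.findContours(m,0,2);c=max(cs,key=cv2.contourArea)
w=np.array([plane("top",*map(float,p),18)[:2] for p in c[:,0]],np.float32);print("tray",cv2.minAreaRect(w))
for n,(x,y),P in(("side",(216,162),S["p"]),("top",(172,249),T["p"])):
    c=cv2.resize(P[y-25:y+25,x-33:x+33,::-1],None,fx=6,fy=6,interpolation=cv2.INTER_CUBIC)
    cv2.imwrite(f"/tmp/{n}.png",c)
cv2.imwrite("pics/crop.png",np.hstack([cv2.imread("/tmp/side.png"),cv2.imread("/tmp/top.png")]))
E
python3 m.py
```

```text
((507.10223388671875, 244.57315063476562), (46.353515625, 66.12371063232422), 41.12531661987305) 539
[[468.0, 254.0], [511.0, 204.0], [546.0, 235.0], [503.0, 285.0]]
((566.5488891601562, 8.269491195678711), (44.735931396484375, 44.89749526977539), 57.555721282958984) 349
[[536.0, 1.0], [573.0, -23.0], [597.0, 15.0], [560.0, 39.0]]
tray ((496.5102233886719, -209.98074340820312), (161.0433349609375, 201.3749237060547), 79.48627471923828)
```

View pics/crop.png

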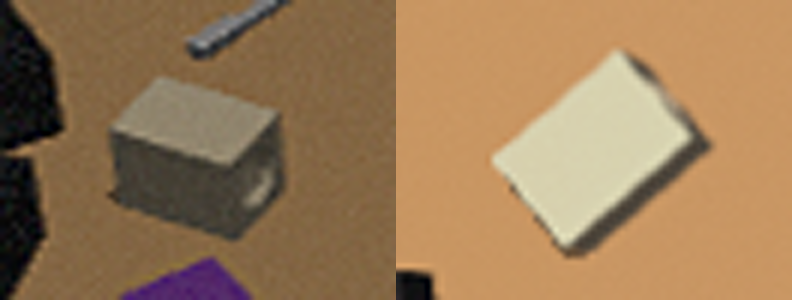

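The crop confirms the post (66 x 46 mm, centre (507,244)). In the side view the round hole shows on its right end, at crop (262,178), and the top view shows the same face at crop (670,90). So the hole points along (+0.65,-0.76).

The tool can only point down. I'll grip lightly right at the hole end so the plain end swings down.

```bash
cat > go.py <<'E'
import sys
from h import *
x,y,z,yaw=map(float,sys.argv[1:5]);s=sense()
from scipy.spatial.transform import Rotation as Ro
R=Ro.from_euler("xyz",s["tcp_rot"],degrees=True).as_matrix()
dy=(yaw-s["tcp_rot"][2]+90)%180-90
print(np.round(s["tool_pos"],1),np.round(s["tcp_rot"],1),s["time"],"rows cm/rad",np.round(R.T@(np.array([x,y,z])-s["tool_pos"])/10,2),round(-np.radians(dy),3))
E
python3 -c "
from h import *
print(proj('side',[529,219,23]), 'hole seen at', 216-33+262/6, 162-25+178/6)"
python3 go.py 531 216 120 130.7
```

```text
[225.06388112 167.06957368] hole seen at 226.66666666666666 166.66666666666666
[167.8 575.5 219.8] [-179.9   -0.   163.7] 0.1 rows cm/rad [-44.94 -24.32  10.02] 0.577
```

Projecting the mouth gives side pixel (225,167), and I see it at (227,167), so they agree. Moving above the hole end.

```bash
python3 -m crank '[[-44.94,-24.3,5,0.577,8.5],[-44.94,-24.3,5,0.577,8.5],[-44.94,-24.3,5,0.577,8.5],[-44.94,-24.3,5,0.577,8.5],[-44.94,-24.3,5,0.577,8.5],[-44.94,-24.3,5,0.577,8.5],[-44.94,-24.3,5,0.577,8.5],[-44.94,-24.3,5,0.577,8.5],[-44.94,-24.3,5,0.577,8.5],[-44.94,-24.3,10,0.577,8.5],[-44.94,-24.3,10,0.577,8.5],[-44.94,-24.3,10,0.577,8.5],[-44.94,-24.3,10,0.577,8.5],[-44.94,-24.3,10,0.577,8.5]]' 20; python3 go.py 531 216 57 130.7
```

```text
time: 1.5
tool_pos: [531.3, 217.8, 121.7]
tcp_rot: [179.9, 0.0, 130.7]
ft_force: [-0.8, -0.5, 0.7]
finger_gap: 85.1
grip_force: 0.0
[531.3 217.8 121.7] [179.9   0.  130.7] 1.5 rows cm/rad [-0.11 -0.15  6.47] 0.0
```

```bash
python3 -m crank '[[0,0,3,0,8.5],[0,0,6.3,0,8.5],[0,0,6.3,0,8.5],[0,0,6.3,0,3],[0,0,6.3,0,3],[0,0,6.3,0,3],[0,0,6.3,0,3],[0,0,6.3,0,3],[0,0,6.3,0,3],[0,0,6.3,0,3]]' 20; python3 -m crank '[[0,0,-1,0,3],[0,0,-2,0,3],[0,0,-3,0,3],[0,0,-4,0,3],[0,0,-5,0,3],[0,0,-5,0,3],[0,0,-5,0,3]]' 20
cat > look.py <<'E'
import sys
from h import *
p,d=snapshot("side");q=sense()["tool_pos"];u,v=proj("side",q).astype(int);print(u,v)
y=max(0,min(300,v-50));x=max(0,min(400,u-80))
cv2.imwrite(sys.argv[1],cv2.resize(p[y:y+120,x:x+160,::-1],None,fx=4,fy=4,interpolation=cv2.INTER_CUBIC))
E
python3 look.py pics/l1.png
```

```text
time: 2.5
tool_pos: [531.4, 216.8, 57.9]
tcp_rot: [-180.0, 0.0, 130.7]
ft_force: [0.1, -0.0, -0.2]
finger_gap: 30.1
grip_force: 0.0
time: 3.2
tool_pos: [531.6, 217.0, 108.2]
tcp_rot: [180.0, 0.0, 130.7]
ft_force: [-0.0, -0.2, 0.9]
finger_gap: 30.1
grip_force: 0.0
223 142
```

View pics/l1.png

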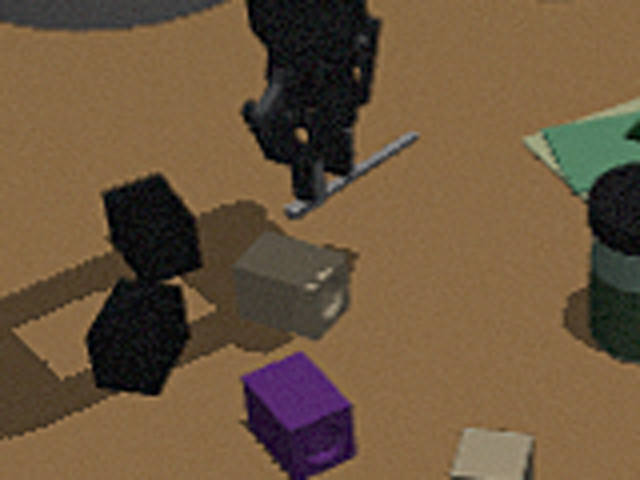

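The fingers closed just above or beyond the end. The post has not moved, and its hole shows at (333,300). I'll go deeper and slightly farther in.

```bash
python3 -m crank '[[0.3,0,0,0,8.5],[0.3,0,0,0,8.5],[0.3,0,0,0,8.5],[0.3,0,3,0,8.5],[0.3,0,6.2,0,8.5],[0.3,0,6.2,0,8.5],[0.3,0,6.2,0,3],[0.3,0,6.2,0,3],[0.3,0,6.2,0,3],[0.3,0,6.2,0,3],[0.3,0,6.2,0,3],[0.3,0,6.2,0,3],[0.3,0,6.2,0,3]]' 20
```

```text
time: 4.55
tool_pos: [529.5, 219.2, 45.9]
tcp_rot: [180.0, 0.0, 130.7]
ft_force: [-0.2, 0.7, -0.5]
finger_gap: 29.6
grip_force: 0.0
```

```bash
python3 look.py pics/l2.png
python3 - <<'E'
from h import *
p,d=snapshot("top");cv2.imwrite("/tmp/t.png",p[...,::-1])
b=cv2.resize(cv2.imread("/tmp/t.png")[200:300,110:260],None,fx=4,fy=4,interpolation=2)
a=cv2.imread("pics/l2.png");cv2.imwrite("pics/l2b.png",cv2.resize(np.hstack([a[:400],b]),None,fx=.64,fy=.64))
E
```

```text
224 160
```

View pics/l2b.png

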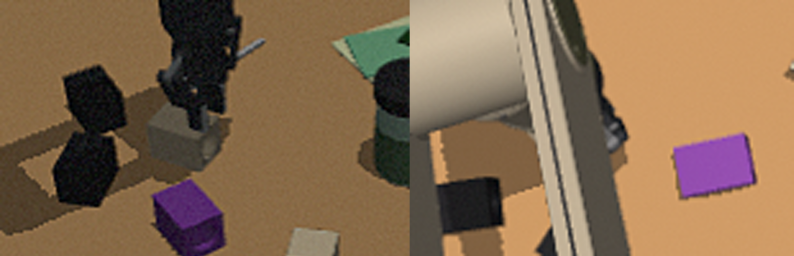

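Run:
```python
from h import *
s=sense();q=s["tool_pos"]
for g in(-15,-20):
  for z in(24,34,46): print(g,z,proj("side",[q[0]+.758*g,q[1]+.652*g,z]).round(1))
p,d=snapshot("side")
for v in range(150,168,2):
  print(v,[(int(p[v,u].mean()),*pt("side",u,v,d[v,u]).round().astype(int).tolist()) for u in(218,221,224,228)])
```

```text
-15 24 [222.4 169.7]
-15 34 [222.1 166.9]
-15 46 [221.7 163.5]
-20 24 [221.4 170.7]
-20 34 [221.1 167.9]
-20 46 [220.7 164.5]
150 [(23, 505, 180, 116), (20, 516, 193, 105), (19, 526, 199, 97), (13, 545, 229, 71)]
152 [(11, 505, 182, 109), (4, 517, 199, 93), (58, 526, 200, 90), (24, 544, 228, 65)]
154 [(11, 509, 203, 86), (10, 516, 198, 88), (60, 524, 197, 86), (74, 565, 307, -2)]
156 [(10, 509, 203, 80), (6, 516, 198, 81), (57, 524, 198, 79), (75, 544, 232, 49)]
158 [(2, 508, 203, 73), (32, 515, 200, 73), (66, 523, 197, 72), (55, 543, 231, 42)]
160 [(71, 512, 224, 50), (16, 515, 199, 67), (60, 523, 199, 64), (55, 543, 231, 36)]
162 [(74, 510, 216, 50), (85, 518, 215, 47), (55, 527, 219, 42), (48, 541, 227, 32)]
164 [(61, 509, 216, 43), (67, 516, 209, 45), (67, 532, 241, 17), (62, 542, 233, 19)]
166 [(61, 508, 215, 36), (55, 515, 207, 40), (78, 530, 234, 15), (61, 541, 230, 15)]
```

Depth shows the visible fingertip ends near z≈62, still above the post's top at z≈46, so the tips reach less far than I assumed. Going 25 mm deeper.

```bash
python3 -m crank '[[0,0,0,0,8.5],[0,0,0,0,8.5],[0,0,0,0,8.5],[0,0,0,0,8.5],[0,0,0,0,8.5],[0,0,1.2,0,8.5],[0,0,1.2,0,8.5],[0,0,1.2,0,8.5]]' 20;  python3 -m crank '[[0,0,0,0,3],[0,0,0,0,3],[0,0,0,0,3],[0,0,0,0,3],[0,0,0,0,3],[0,0,0,0,3],[0,0,0,0,3]]' 20
```

```text
time: 5.5
tool_pos: [528.6, 218.9, 32.7]
tcp_rot: [-179.9, -0.0, 130.7]
ft_force: [-0.1, -0.3, 0.2]
finger_gap: 85.1
grip_force: 0.0
time: 6.2
tool_pos: [530.4, 219.5, 35.1]
tcp_rot: [179.9, 0.1, 130.7]
ft_force: [-0.2, -1.0, 6.4]
finger_gap: 30.2
grip_force: 2.7
```

Run:
```python
from h import *
p,d=snapshot("side")
cv2.imwrite("pics/l3.png",cv2.resize(p[115:195,170:277,::-1],None,fx=7,fy=7,interpolation=cv2.INTER_CUBIC).clip(0,110)*2)
print(sense()["ft_force"])
```

```text
[-0.42184714 -0.16923357  4.81793641]
```

View pics/l3.png

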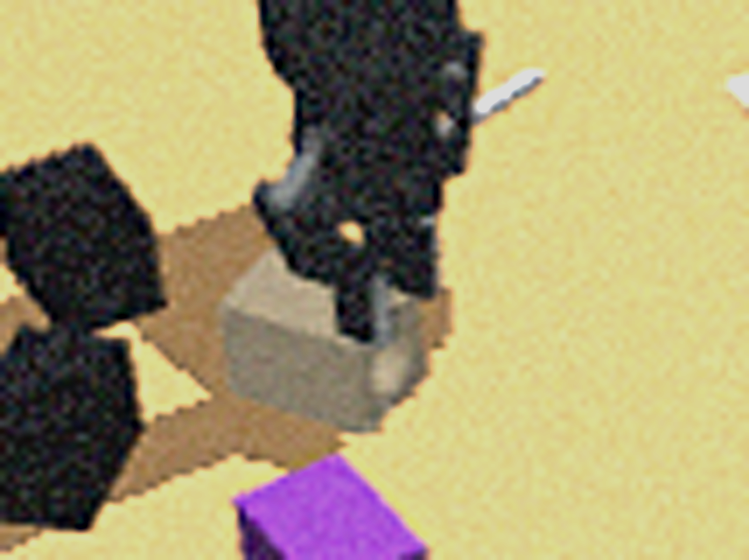

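The near fingertip rests on the post's top edge at (358,335), so the tips do stand well behind where I assumed. I'll open, go lower and watch the force.

```bash
python3 -m crank '[[0,0,-1,0,8.5],[0,0,-1,0,8.5],[0,0,-1,0,8.5],[0,0,-1,0,8.5],[0,0,-1,0,8.5],[0,0,0,0,8.5],[0,0,0.6,0,8.5],[0,0,0.6,0,8.5]]' 20;  python3 -m crank '[[0,0,0.4,0,8.5],[0,0,0.8,0,8.5],[0,0,0.8,0,8.5]]' 20
```

```text
time: 7.05
tool_pos: [527.9, 218.7, 25.7]
tcp_rot: [-179.8, -0.1, 130.7]
ft_force: [0.6, 0.5, -1.5]
finger_gap: 85.1
grip_force: 0.0
time: 7.35
tool_pos: [529.0, 219.1, 19.1]
tcp_rot: [-179.9, -0.0, 130.7]
ft_force: [-0.1, -0.1, -0.3]
finger_gap: 84.8
grip_force: 0.0
```

```bash
python3 -m crank '[[0,0,0,0,4],[0,0,0,0,4],[0,0,0,0,4],[0,0,0,0,4],[0,0,0,0,4],[0,0,0,0,4]]' 20
```

```text
time: 7.95
tool_pos: [529.7, 219.3, 20.3]
tcp_rot: [180.0, 0.0, 130.7]
ft_force: [-0.8, -0.8, 4.7]
finger_gap: 45.5
grip_force: 21.1
```

Gripped at 46 mm. Lifting to see whether it swings.

```bash
python3 -m crank '[[0,0,-1,0,4],[0,0,-2,0,4],[0,0,-3,0,4],[0,0,-4,0,4],[0,0,-5,0,4],[0,0,-6,0,4],[0,0,-7,0,4],[0,0,-8,0,4],[0,0,-8,0,4],[0,0,-8,0,4],[0,0,-8,0,4]]' 20
python3 - <<'E'
from h import *
p,d=snapshot("side")
cv2.imwrite("pics/l4.png",cv2.resize(p[95:195,160:293,::-1],None,fx=5,fy=5,interpolation=cv2.INTER_CUBIC).clip(0,110)*2)
E
```

```text
time: 9.05
tool_pos: [528.9, 219.0, 99.1]
tcp_rot: [-179.9, -0.0, 130.7]
ft_force: [-0.6, -0.4, -1.6]
finger_gap: 45.3
grip_force: 21.0
```

View pics/l4.png

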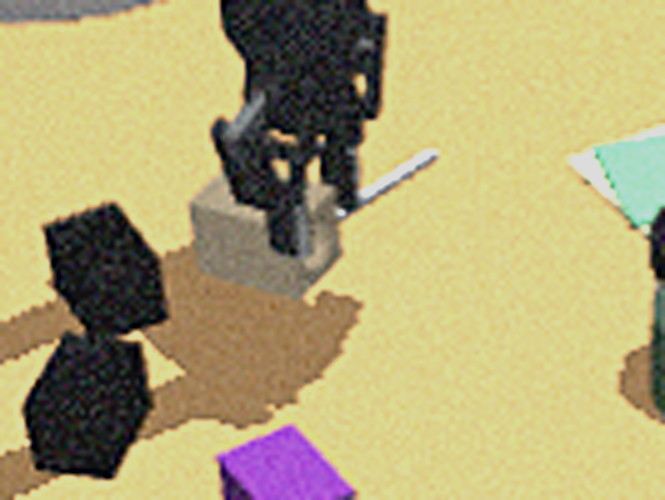

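It is held but has not swung, because the pads overlap too much of it. I'll set it back down and regrip shallower and closer to the end so it can pivot.

```bash
python3 -m crank '[[0,0,3,0,4],[0,0,6,0,4],[0,0,7.5,0,4],[0,0,7.9,0,4],[0,0,7.9,0,4],[0,0,7.9,0,4],[0,0,7.9,0,8.5],[0,0,7.9,0,8.5],[0,0,7.9,0,8.5],[0,0,7.9,0,8.5],[-1,0,7.4,0,8.5],[-1,0,7.4,0,8.5],[-1,0,7.4,0,8.5],[-1,0,7.4,0,4],[-1,0,7.4,0,4],[-1,0,7.4,0,4],[-1,0,7.4,0,4],[-1,0,7.4,0,4],[-1,0,7.4,0,4]]' 20; python3 -m crank '[[0,0,-1,0,4],[0,0,-2,0,4],[0,0,-3,0,4],[0,0,-4,0,4],[0,0,-5,0,4],[0,0,-6,0,4],[0,0,-7,0,4],[0,0,-8,0,4],[0,0,-8,0,4],[0,0,-8,0,4]]' 20
cat > look2.py <<'E'
# post pixels in both views -> silhouette and long-axis tilt from depth points
from h import *
P=[]
p,d=snapshot("side");h=cv2.cvtColor(p,cv2.COLOR_RGB2HSV).astype(int)
q=sense()["tool_pos"]
for v in range(60,330):
  for u in range(100,420):
    if h[v,u,1]<100 and h[v,u,2]>45 and d[v,u]>0:
      w=pt("side",u,v,d[v,u])
      if np.hypot(*(w[:2]-q[:2]))<75 and 4<w[2]<q[2]+25: P.append(w)
P=np.array(P)
yaw=np.radians(sense()["tcp_rot"][2]);a=-np.array([np.cos(yaw),np.sin(yaw)])  # toward the hole end
b=np.array([-a[1],a[0]])
L=np.c_[(P[:,:2]-q[:2])@a,(P[:,:2]-q[:2])@b,P[:,2]]
print(q.round(1),"n",len(L),"along/across/z 2..98%",np.percentile(L,[2,98],axis=0).round(0).tolist())
near=L[L[:,1]<np.percentile(L[:,1],40)] if (b@[249,-871]<0) else L[L[:,1]>np.percentile(L[:,1],60)]
r=cv2.minAreaRect(near[:,[0,2]].astype(np.float32));print("side-face rect (along,z)",np.round(r[0],0),np.round(r[1],0),round(r[2],0))
import sys
if len(sys.argv)>1: 
  u,v=proj("side",q).astype(int)
  cv2.imwrite(sys.argv[1],cv2.resize(p[v-50:v+50,u-66:u+67,::-1],None,fx=5,fy=5,interpolation=cv2.INTER_CUBIC).clip(0,110)*2)
E
python3 look2.py pics/l5.png
```

```text
time: 11.0
tool_pos: [536.0, 211.7, 25.9]
tcp_rot: [180.0, 0.0, 130.7]
ft_force: [0.9, 0.3, -0.5]
finger_gap: 39.8
grip_force: 0.4
time: 12.0
tool_pos: [536.1, 211.6, 106.0]
tcp_rot: [180.0, 0.0, 130.7]
ft_force: [0.2, 0.1, -0.5]
finger_gap: 40.1
grip_force: 0.0
[535.7 211.5 105.4] n 560 along/across/z 2..98% [[-71.0, -26.0, 6.0], [-5.0, 22.0, 107.0]]
side-face rect (along,z) [-33.  68.] [135.  69.] 79.0
```

```bash
python3 -m crank '[[0.3,0,0,0,8.5],[0.3,0,3,0,8.5],[0.3,0,6,0,8.5],[0.3,0,6,0,8.5],[0.3,0,8.35,0,8.5],[0.3,0,8.35,0,8.5],[0.3,0,8.35,0,8.5],[0.3,0,8.35,0,4],[0.3,0,8.35,0,4],[0.3,0,8.35,0,4],[0.3,0,8.35,0,4],[0.3,0,8.35,0,4],[0.3,0,8.35,0,4]]' 20; python3 -m crank '[[0,0,-1,0,4],[0,0,-2,0,4],[0,0,-3,0,4],[0,0,-4,0,4],[0,0,-5,0,4],[0,0,-6,0,4],[0,0,-7,0,4],[0,0,-8,0,4],[0,0,-8,0,4],[0,0,-8,0,4]]' 20
python3 look2.py pics/l6.png
```

```text
time: 13.35
tool_pos: [534.7, 214.0, 23.7]
tcp_rot: [179.9, 0.0, 130.7]
ft_force: [-1.4, -1.4, 6.6]
finger_gap: 44.3
grip_force: 19.5
time: 14.35
tool_pos: [534.2, 213.9, 102.5]
tcp_rot: [180.0, 0.0, 130.7]
ft_force: [-0.2, 0.4, -2.0]
finger_gap: 44.0
grip_force: 21.5
[533.7 213.8 101.9] n 474 along/across/z 2..98% [[-68.0, -24.0, 72.0], [7.0, 24.0, 124.0]]
side-face rect (along,z) [-26.  63.] [ 84. 121.] 2.0
```

It is still nearly level. Gravity plus shaking should ratchet the plain end down: a hard stop on the way down adds to its weight, and the friction only just holds. Trying a vertical shake.

```bash
python3 -m crank '[[0,0,-5,0,4],[0,0,0,0,4],[0,0,-5,0,4],[0,0,0,0,4],[0,0,-5,0,4],[0,0,0,0,4],[0,0,-5,0,4],[0,0,0,0,4],[0,0,0,0,4]]' 20
python3 look2.py pics/l7.png
```

```text
time: 15.3
tool_pos: [529.8, 212.6, 96.1]
tcp_rot: [-179.5, -0.2, 130.7]
ft_force: [-2.2, -0.5, -4.1]
finger_gap: 42.3
grip_force: 24.8
[530.7 212.9  98.4] n 452 along/across/z 2..98% [[-38.0, -26.0, 44.0], [26.0, 24.0, 117.0]]
side-face rect (along,z) [-5. 83.] [82. 45.] 55.0
```

View pics/l7.png

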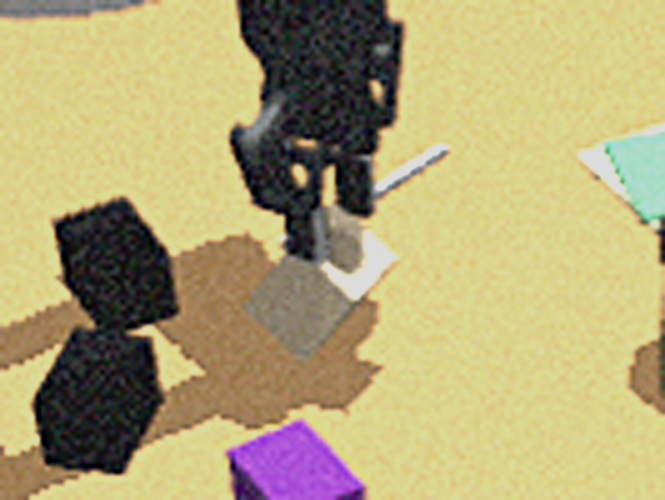

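Rotated by about 55°, with the hole now facing up and outward at (345,245). Next I'll lower the bottom edge onto the table and walk the top back over it until the plain end sits flat.

```bash
python3 -m crank '[[0,0,1.5,0,4],[0,0,2.5,0,4],[0,0,3.2,0,4],[0,0,3.6,0,4],[0,0,4,0,4],[0,0,4.2,0,4],[0,0,4.4,0,4],[0,0,4.6,0,4],[0,0,4.6,0,4]]' 20
python3 look2.py
```

```text
time: 16.25
tool_pos: [537.0, 213.2, 61.2]
tcp_rot: [179.8, 0.3, 130.7]
ft_force: [-6.9, -8.6, 25.9]
finger_gap: 42.5
grip_force: 33.2
[537.  213.2  61.3] n 411 along/across/z 2..98% [[-40.0, -25.0, 11.0], [24.0, 24.0, 79.0]]
side-face rect (along,z) [-7. 48.] [83. 44.] 53.0
```

```bash
python3 -m crank '[[0.4,0,-0.3,0,4],[0.8,0,-0.25,0,4],[1.2,0,-0.2,0,4],[1.6,0,-0.1,0,4],[2,0,0,0,4],[2.4,0,0.15,0,4],[2.8,0,0.3,0,4],[3.2,0,0.5,0,4],[3.6,0,0.7,0,4],[4.0,0,0.95,0,4],[4.0,0,0.95,0,4]]' 20
python3 look2.py pics/l8.png
```

```text
time: 17.4
tool_pos: [512.8, 248.1, 53.4]
tcp_rot: [179.3, 0.1, 130.7]
ft_force: [-3.1, 6.0, 23.8]
finger_gap: 40.4
grip_force: 11.9
[512.9 248.   53.4] n 517 along/across/z 2..98% [[-13.0, -26.0, 9.0], [32.0, 26.0, 74.0]]
side-face rect (along,z) [ 6. 43.] [51. 70.] 2.0
```

The side face now measures about 51 x 70 mm at 2°, so the post stands upright. I'll open, centre on it, and regrip deeper and harder.

```bash
python3 -m crank '[[0,0,-0.4,0,4],[0,0,-0.4,0,8.5],[0,0,-0.4,0,8.5],[0,0,-0.4,0,8.5],[0,0,-0.4,0,8.5],[0,0,-0.4,0,8.5]]' 20
python3 look2.py; python3 go.py 518.5 241.3 32 130.7
```

```text
time: 18.05
tool_pos: [507.6, 244.0, 50.3]
tcp_rot: [-180.0, -0.0, 130.7]
ft_force: [0.2, 0.2, 0.5]
finger_gap: 85.1
grip_force: 0.0
[507.7 244.   50.4] n 536 along/across/z 2..98% [[-15.0, -23.0, 6.0], [32.0, 24.0, 70.0]]
side-face rect (along,z) [-11.  39.] [70. 86.] 89.0
[507.7 244.   50.4] [-180.    -0.   130.7] 18.1 rows cm/rad [-0.91  0.65  1.84] -0.0
```

```bash
python3 -m crank '[[-0.85,0,0,0,8.5],[-0.85,0,0,0,8.5],[-0.85,0,1.0,0,8.5],[-0.85,0,1.8,0,8.5],[-0.85,0,1.8,0,8.5],[-0.85,0,1.8,0,8.5],[-0.85,0,1.8,0,4],[-0.85,0,1.8,0,4],[-0.85,0,1.8,0,4],[-0.85,0,1.8,0,4],[-0.85,0,1.8,0,4],[-0.85,0,1.8,0,4]]' 50; python3 -m crank '[[0,0,-2,0,4],[0,0,-5,0,4],[0,0,-8,0,4],[0,0,-11,0,4],[0,0,-14,0,4],[0,0,-14,0,4],[0,0,-14,0,4]]' 50; python3 look2.py pics/l9.png; python3 go.py 496.5 -210 150 130.7
```

```text
time: 19.3
tool_pos: [513.9, 237.9, 33.4]
tcp_rot: [179.9, 0.0, 130.7]
ft_force: [-0.6, 0.1, 4.8]
finger_gap: 44.6
grip_force: 52.7
time: 20.0
tool_pos: [513.5, 237.8, 172.6]
tcp_rot: [180.0, 0.0, 130.7]
ft_force: [-0.3, -0.2, -3.2]
finger_gap: 45.0
grip_force: 52.2
[512.6 237.5 171.2] n 411 along/across/z 2..98% [[-23.0, -24.0, 141.0], [24.0, 23.0, 195.0]]
side-face rect (along,z) [  8. 100.] [ 51. 198.] 7.0
[512.6 237.5 171.2] [-179.9   -0.   130.7] 20.05 rows cm/rad [-32.89 -30.39   2.15] -0.0
```

View pics/l9.png

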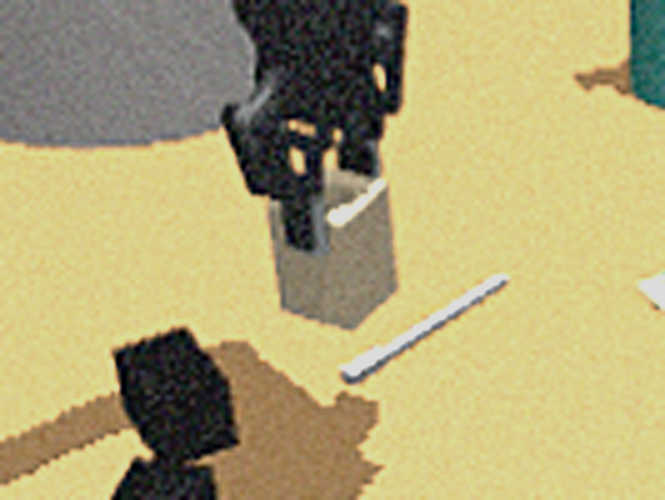

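The post is upright in the grip with the hole up at (350,190). The straight path to the tray is clear of everything tall, so I'll carry it over at moderate speed.

```bash
python3 -m crank '[[-1,-0.9,0,0,4],[-3,-2.8,0,0,4],[-5.4,-5,0,0,4],[-8,-7.4,0,0,4],[-10.7,-9.9,0,0,4],[-13.4,-12.4,0,0,4],[-16.1,-14.9,0,0,4],[-18.8,-17.4,0,0,4],[-21.5,-19.9,0,0,4],[-24.2,-22.4,0,0,4],[-26.9,-24.9,0.5,0,4],[-29.4,-27.2,1.2,0,4],[-31.4,-29,1.8,0,4],[-32.5,-30,2.2,0,4],[-32.9,-30.4,2.5,0,4],[-32.9,-30.4,2.5,0,4],[-32.9,-30.4,2.5,0,4],[-32.9,-30.4,2.5,0,4],[-32.9,-30.4,2.5,0,4],[-32.9,-30.4,2.5,0,4]]' 50
python3 - <<'E'
from h import *
p,d=snapshot("side");cv2.imwrite("pics/fin.png",p[...,::-1])
s=sense();print(s["tool_pos"].round(),s["tcp_rot"].round(1),abs(s["qd"]).max().round(2),s["grip_force"],s["finger_gap"])
E
```

```text
time: 22.05
tool_pos: [497.7, -209.3, 148.1]
tcp_rot: [180.0, 0.0, 130.7]
ft_force: [-0.2, 1.1, -2.6]
finger_gap: 45.1
grip_force: 52.1
[ 498. -209.  148.] [180.    0.  130.7] 0.28 52.11854126304388 44.93279810918713
```

View pics/fin.png

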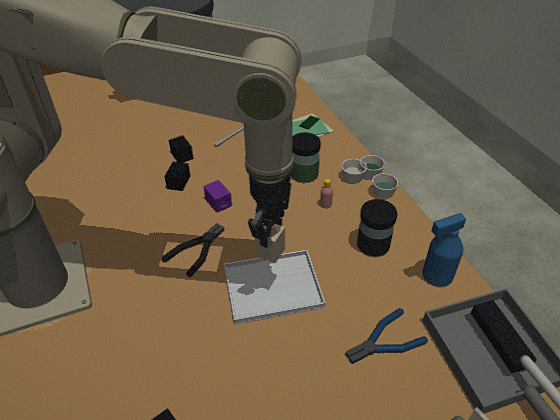

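The post at (272,242) is upright above the middle of the tray, with its shadow inside the tray. The bystanders I can see are at their starting pixels; the stub is hidden behind the gripper, and the post was carried about 100 mm above it. I'll let it settle and hand in.

```bash
python3 -m crank '[[0,0,0,0,4],[0,0,0,0,4],[0,0,0,0,4],[0,0,0,0,4],[0,0,0,0,4]]' 50; python3 look2.py; python3 -c "
from bench import hand_in
print(hand_in())"
```

```text
time: 22.6
tool_pos: [497.3, -209.9, 147.8]
tcp_rot: [-180.0, -0.0, 130.7]
ft_force: [0.5, -0.8, -2.3]
finger_gap: 45.2
grip_force: 52.1
[ 497.3 -210.   147.8] n 2171 along/across/z 2..98% [[-67.0, -67.0, 4.0], [66.0, 63.0, 168.0]]
side-face rect (along,z) [ 1. 88.] [168. 141.] 90.0
the job is handed in; nothing more can be done
None
```

I handed the job in at 22.6 s: the long post is held still and upright, hole up, over the middle of the tray with its plain end about 115 mm above the table. Every bystander I could see had not moved; the stub was hidden behind the gripper in the last picture. The hand-in gave no verdict.

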